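# Make up the soldering kit and the stone-setter's kit

## Robot

A 7-joint arm with a two-finger parallel gripper is mounted at the origin on a cart in front of the work surface, level with it; the furniture and walls round the work are solid. World frame = base frame: x ahead of the robot, y to its left, z up, the work surface at z = 0. Lengths are in m, angles in degrees, forces in N, time in s.
With the tool pointing down it reaches from about 0.4 to 0.75 m from the base axis. Payload 19.5 kg.
Tool frame: the origin (TCP) lies on the centre line of the jaws, within the pads' length; the fingertips stand 22 mm ahead of it and the grasp point (between the pads) lies 3 mm ahead of it (robot.finger_overhang is the distance from the TCP to the fingertips, in m); z points along the fingers, y is the direction in which the jaws open and shut (so a half turn about z gives the same grasp; the last joint's range is limited). The gripper opens to 85 mm and grips with 20 to 120 N. Pads are 22 mm wide; open, the fingers measure 114 mm over their backs; the gripper's body (76 mm by 85 mm) begins 54 mm behind the grasp point. The pads swing forward as they close: fully open they stand 13 mm farther back than shut.
Start: joints at [-74.009, 40.479, -1.581, 85.061, 1.261, 54.483, -4.326], TCP at [0.181, 0.546, 0.22] pointing down, gripper open.
Joint ranges: [-155.06, 155.06], [-18.47, 123.98], [-90, 86.84], [0, 140.48], [-83.41, 263.41], [0, 116], [-161.91, 161.91]. Speed limits (degrees/s): [108.29, 108.29, 147.25, 147.25, 172.46, 172.46, 172.46].

## Interface

Orientations are given as [roll, pitch, yaw] about the fixed x, y, z axes, in that order (R = Rz(yaw) Ry(pitch) Rx(roll)).
In Python, from bench import robot gives the robot as it stands. Calls block until the motion is done:
- robot.move_pose(position, orientation): joint-space move of the TCP to a pose.
- robot.line_to(position, velocity=0.15, frame=None, force_limit=None): straight line of the TCP; frame=None keeps the orientation; velocity is the mean speed in m/s. With force_limit (N) it stops when the force on the tool has changed by that much, and returns True; else False.
- robot.set_joints(angles): joint-space move.
- robot.grip(opening, effort=None): opening from 0.0 (shut) to 1.0 (fully open); effort is the grip in N (None keeps the last); returns when the fingers have stopped.
- robot.wait(seconds).
- robot.inverse_kinematics(position, orientation): joint angles nearest the present ones, or None.
- robot.sense(): the state.
- robot.get_image(name): name is "scene" or "top" or "wrist"; returns a dict with "color" (480x640x3 uint8, red, green, blue), "z_map" (480x640 float32, m along the optical axis (not along the pixel's ray), 0 where there is no reading), "camera_matrix" (3x3 intrinsics, pixels), "R" (3x3) and "t" (3): a world point X has camera coordinates R X + t. Camera axes: x right, y down, z forward; pixel columns grow to the right and rows downward; lengths in m; the calibration is good to about 2 mm. A picture is of the moment at which its call begins.
A pose or a line that the arm cannot do raises robot.Unreachable and nothing moves.
- robot.close_job(): hands the job in, once; it reports no verdict.
Trained networks look in a picture, given as the dict that the camera call returned (one of the last four; its "shot" number tells which), for a name from the list of things; names that differ only in an ending like _2 or _b are one class to them, and where a whole thing is asked for, a point or a joint stands for the part that bears it (a point fixed in the world has none). Each returns a list of dicts, best first, with "p" (0 to 1); they miss things now and then, are a little off and sometimes report something else, mostly with a low value. They report only what shows in the picture. A call takes as long as a camera call. They do not tell look-alikes from the thing itself.
- robot.search_frame(picture, target): "point" ([column, row] in pixels, amid what is visible of it).
The state is a dict: "clock": time; "qpos": joint angles; "joint_velocities": joint speeds; "tau": joint torques, N m; "eef_pos": TCP position; "eef_rot": TCP orientation; "force": force on the tool from outside, world axes, zero at the start; "moment": the same for the moment, N m; "gripper_width": opening from 0.0 (shut) to 1.0 (fully open).
Only numpy, scipy, OpenCV 4.12 (cv2) and the standard library are available. Lean on these libraries where they do the work, as an engineer would, in place of code of your own. Each camera call takes 0.05 s, during which the arm holds its last target.

## Task

Make up two kits on the two routed wooden boards, everything lying flat in the recess that was cut for it: the board with the round recess is the soldering kit and takes the full tin of solder chips (round recess), the lighter (short slot) and the cutters (long slot); the other board is the stone-setter's kit and takes the oil stone (smaller recess) and the white sorting tray (larger recess). The two tins look alike, so lift them to feel which is the full one, and leave the empty one standing upright on the bench, not on a board. Do not knock the spirit lamp that stands behind.

Things in the scene. Friction and masses are not known exactly. Their poses are not given: they have to be found in the camera images.
- solder_board: light wood board 150 (x) x 165 (y) x 18 mm, fixed. Origin: centre of underside, z up. Three recesses 5 mm deep (floors 13 mm above the origin), some 8 mm larger all round than their things; centres in board frame: round, 70 mm across, at x +28, y -28 mm (tin); short slot 32 (x) x 93 (y) mm at x -51, y -28 (lighter, lengthwise); long slot 132 (x) x 46 (y) mm at x 0, y +51.5 (cutters, lengthwise)
- setter_board: light wood board 156 (x) x 100 (y) x 18 mm, fixed. Origin: centre of underside, z up. Two rectangular recesses 5 mm deep (floors 13 mm above the origin), some 8 mm larger all round than their things; centres in board frame: smaller, 44 (x) x 62 (y) mm, at x -46, y 0 mm (oil stone); larger, 62 (x) x 78 (y) mm, at x +34, y 0 (sorting tray)
- tin_a: one of two outwardly identical round screw-top aluminium tins with knurled lids, 54 mm across the lid, 51 mm body, 38 mm high; the lid is the upper 17 mm. Origin: centre of the underside, z up. One tin is full (about 0.40 kg), the other empty (about 0.06 kg); which is which cannot be seen, only felt on lifting
- tin_b: one of two outwardly identical round screw-top aluminium tins with knurled lids, 54 mm across the lid, 51 mm body, 38 mm high; the lid is the upper 17 mm. Origin: centre of the underside, z up. One tin is full (about 0.40 kg), the other empty (about 0.06 kg); which is which cannot be seen, only felt on lifting
- lighter: disposable gas lighter lying flat, red body with a metal end, 77 mm long (its y, from -39 to +38 mm), 16 mm wide (its x), 23 mm high, 0.025 kg. Origin: centre of the underside, z up
- cutters: side cutters lying flat and closed, 115 mm long (along their x), 30 mm wide (y), 11 mm high, 0.09 kg; jaws toward -x, handles toward +x; just behind the joint, at x +8 mm, they are 20 to 28 mm wide and balance when held across. Origin: centre of the underside of this outline, z up
- oil_stone: small dark sharpening stone, a slab 28 (its x) x 46 (its y) mm, 14 mm high, 0.045 kg. Origin: centre of the underside, z up
- sorting_tray: small white open sorting tray, 46 (its x) x 62 (its y) mm outside, walls 12 mm high and 2 mm thick, 0.03 kg; stiff enough to be held across its outside. Origin: centre of the underside, z up
- spirit_lamp: small glass spirit lamp with a brass collar, 60 mm across, 73 mm high, loose bystander at the back; to be left standing. Origin: centre of the underside, z up. Beside it stands a far taller drawer cabinet (about x > 0.62 m, y -0.13 to 0.13 m), and a vice in front (x < 0.44 m, y -0.13 to -0.26 m): carry things past between the two, above the boards
Mind the look-alikes: they are no part of the job. Of the things shaped like the lighter, the red one is meant.

How it is judged (in metres and radians):
At the end, for the whole second after the job is handed in: full tin (over 2 N on the board), lighter and cutters in their recesses of the soldering board, oil stone and sorting tray in theirs on the setter's board: each within 11 mm of centre along both board axes, 2 mm of the floor, level within 0.08 rad; empty tin upright on the bench top; all at rest ((((x of tin_a in the frame of solder_board between 0.017 and 0.039 m and y of tin_a in the frame of solder_board between -0.039 and -0.017 m and z of tin_a in the frame of solder_board between 0.0105 and 0.0148 m and angle between tin_a's own z axis and vertical below 0.08 rad and linear speed of tin_a below 0.02 m/s) and contact force between tin_a and solder_board above 2 N and height (world z) of tin_b between -0.01 and 0.005 m and angle between tin_b's own z axis and vertical below 0.1 rad and linear speed of tin_b below 0.02 m/s) or ((x of tin_b in the frame of solder_board between 0.017 and 0.039 m and y of tin_b in the frame of solder_board between -0.039 and -0.017 m and z of tin_b in the frame of solder_board between 0.0105 and 0.0148 m and angle between tin_b's own z axis and vertical below 0.08 rad and linear speed of tin_b below 0.02 m/s) and contact force between tin_b and solder_board above 2 N and height (world z) of tin_a between -0.01 and 0.005 m and angle between tin_a's own z axis and vertical below 0.1 rad and linear speed of tin_a below 0.02 m/s)) and x of lighter in the frame of solder_board between -0.062 and -0.04 m and y of lighter in the frame of solder_board between -0.039 and -0.017 m and z of lighter in the frame of solder_board between 0.0105 and 0.0148 m and angle between each of lighter, cutters, oil_stone, sorting_tray's own z axis and vertical below 0.08 rad and linear speed of each of lighter, cutters, oil_stone, sorting_tray below 0.02 m/s and x of cutters in the frame of solder_board between -0.011 and 0.011 m and y of cutters in the frame of solder_board between 0.0405 and 0.0625 m and z of cutters in the frame of solder_board between 0.0105 and 0.0138 m and x of oil_stone in the frame of setter_board between -0.057 and -0.035 m and y of oil_stone in the frame of setter_board between -0.011 and 0.011 m and z of oil_stone in the frame of setter_board between 0.0105 and 0.0148 m and x of sorting_tray in the frame of setter_board between 0.023 and 0.045 m and y of sorting_tray in the frame of setter_board between -0.011 and 0.011 m and z of sorting_tray in the frame of setter_board between 0.0105 and 0.0148 m); the robot touches nothing.
It fails at once if the spirit lamp was pushed more than 25 mm or tipped (distance of spirit_lamp from where it was at the start of the episode above 0.025 m or angle between spirit_lamp's own z axis and vertical above 0.25 rad).
It also fails if it takes over 136 s, if anything falls off the work surface, if the arm or the gripper's body presses on something with over 40 N, if the wrist force passes 120 N, or if a joint passes its speed limit or range.

## Working session

There is one attempt and no reset: what is moved stays moved. The work goes in short steps, each a Python script; the robot and the scene stay as the last script left them, time stands still between calls to the robot, and variables do not carry over. Pictures are saved under pics/ and viewed, and the job is handed in when it is done.

```bash
ls; mkdir -p pics
python3 - <<'E'
from bench import robot
import cv2, numpy as np
print(robot.sense())
for n in ("scene","top","wrist"):
    p=robot.get_image(n)
    cv2.imwrite(f"pics/{n}0.png",p["color"][:,:,::-1])
    print(n,p["camera_matrix"].tolist(),p["R"].tolist(),p["t"].tolist(),p["shot"])
    np.savez(f"pics/{n}0.npz",**{k:np.array(v) for k,v in p.items()})
E
```

```text
pics
{'clock': 0.0, 'qpos': array([-74.01031306,  40.51143145,  -1.58344487,  85.08276231,
         1.25937782,  54.48161178,  -4.32716178]), 'joint_velocities': array([-0.00970747, -0.0163468 , -0.0334214 , -0.04542803,  0.04607573,
       -0.0417685 ,  0.03788089]), 'tau': array([-6.32593692e-04, -8.83184838e+01,  1.23434376e+00, -2.36170757e+01,
        1.68905512e-02,  6.48317247e-03, -2.76405177e-05]), 'eef_pos': array([0.18120265, 0.54543063, 0.21965901]), 'eef_rot': array([-1.79941451e+02,  1.58129429e-04,  1.61619915e+02]), 'force': array([ 0.49118675, -0.06250431,  0.42240291]), 'moment': array([0.00677716, 0.09781883, 0.02398795]), 'gripper_width': 1.0059659865836723}
scene [[592.2796090973212, 0.0, 320.8355923259479], [0.0, 592.2796090973212, 242.8803531795322], [0.0, 0.0, 1.0]] [[0.5721768001114109, -0.8201210741525783, -0.003890134327783142], [-0.6431905209222389, -0.44578399277831965, -0.6225613106983106], [0.5088414912426521, 0.3587172361532693, -0.7825613594322901]] [-0.2799169711975491, 0.4132894545995891, 1.1289268905995455] 1
top [[461.15171428610813, 0.0, 319.9802849194474], [0.0, 461.15171428610813, 243.78271663331702], [0.0, 0.0, 1.0]] [[-0.04238971409191157, -0.9990903232142962, -0.004651687732342685], [-0.9780672317266451, 0.042447168401583996, -0.20391843496178733], [0.20393038606785188, -0.004094380812870987, -0.9789768300036401]] [0.07173122793349944, 0.5594872281271134, 0.8931149998817108] 2
wrist [[335.088033666724, 0.0, 317.24006917980046], [0.0, 335.088033666724, 239.56505128692766], [0.0, 0.0, 1.0]] [[0.3154747347019766, 0.9489328076542611, -0.0014894032765737696], [0.915430618727941, -0.3039227304241706, 0.2638517694215782], [0.2499249368512437, -0.08460201232192878, -0.9645620899926473]] [-0.5739578269489082, -0.03515894341920279, 0.3800081900815286] 3
```

View pics/top0.png

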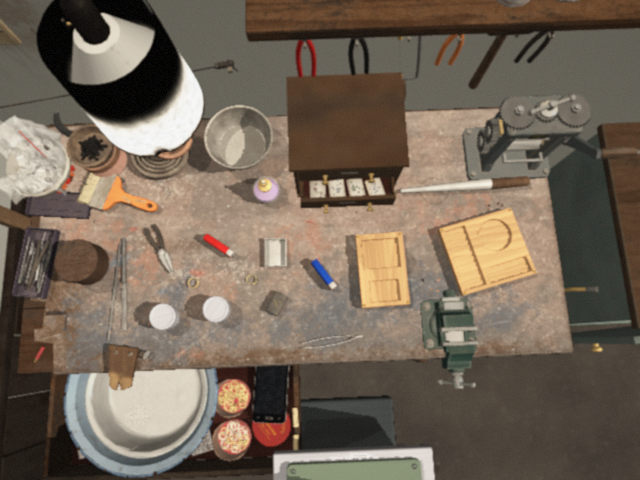

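View pics/scene0.png

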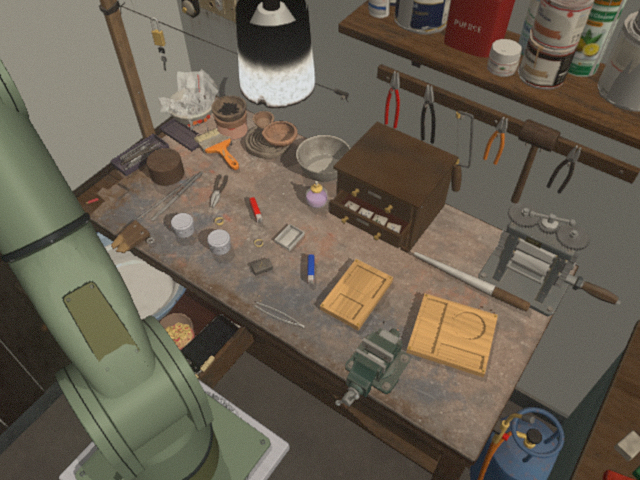

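View pics/wrist0.png

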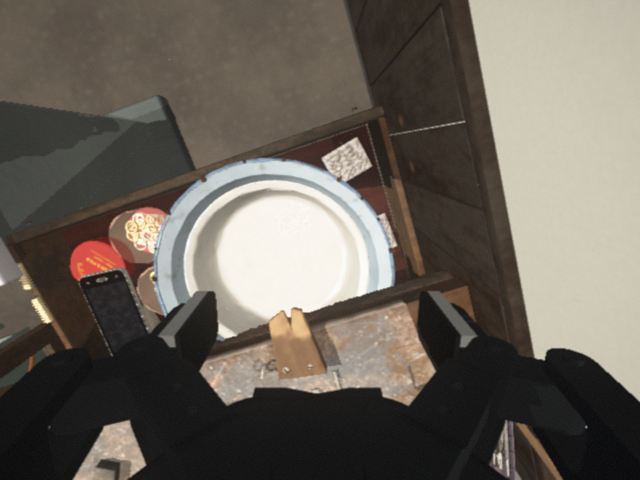

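```bash
cat > h.py <<'E'
import numpy as np, cv2
def world(p):
    K=p["camera_matrix"];R=p["R"];t=p["t"];z=p["z_map"].astype(float)
    v,u=np.mgrid[0:480,0:640]
    c=np.stack([(u-K[0,2])/K[0,0]*z,(v-K[1,2])/K[1,1]*z,z],-1)
    W=(c-t)@R
    W[z==0]=np.nan
    return W
def px2w(p,u,v,zw):
    K=p["camera_matrix"];R=p["R"];t=p["t"]
    d=R.T@np.linalg.solve(K,[u,v,1]); o=-R.T@t
    return o+d*(zw-o[2])/d[2]
def proj(p,X):
    c=p["R"]@np.asarray(X)+p["t"]; q=p["camera_matrix"]@c; return q[:2]/q[2]
E
python3 - <<'E'
from h import *
import cv2
d=dict(np.load("pics/top0.npz")); W=world(d)
img=d["color"][:,:,::-1].copy()
for n,(u,v) in dict(tin1=(163,317),tin2=(215,309),red=(217,244),blue=(322,273),cut=(158,250),stone=(275,303),tray=(273,252),lamp=(265,185),solder=(488,250),setter=(383,270),bench=(300,310),bench2=(440,300)).items():
    print(n,np.round(W[v,u],4))
# rectified at z=0.01, 1mm/px: x 0.3..0.75 , y .45..-.4
H=np.round(np.clip((W[:,:,2]+0.01)/0.1*255,0,255)).astype(np.uint8)
H[np.isnan(W[:,:,2])]=0
cv2.imwrite("pics/hm0.png",cv2.applyColorMap(H,cv2.COLORMAP_JET))
c=img[210:340,90:350]; cv2.imwrite("pics/c1.png",cv2.resize(c,None,fx=3,fy=3,interpolation=cv2.INTER_CUBIC))
c=img[190:340,330:560]; cv2.imwrite("pics/c2.png",cv2.resize(c,None,fx=3.4,fy=3.4,interpolation=cv2.INTER_CUBIC))
E
```

```text
tin1 [0.4274 0.3738 0.0394]
tin2 [0.4389 0.2674 0.0416]
red [0.5774 0.2668 0.0277]
blue [0.5055 0.046  0.0273]
cut [0.5741 0.3996 0.0068]
stone [0.4479 0.1471 0.0174]
tray [0.5596 0.1504 0.0031]
lamp [0.6937 0.1585 0.0594]
solder [ 0.5411 -0.3111  0.0184]
setter [ 0.5073 -0.0834  0.0209]
bench [0.4321 0.0959 0.0018]
bench2 [ 0.4376 -0.1925  0.0414]<stdin>:8: RuntimeWarning: invalid value encountered in cast
```

View pics/hm0.png

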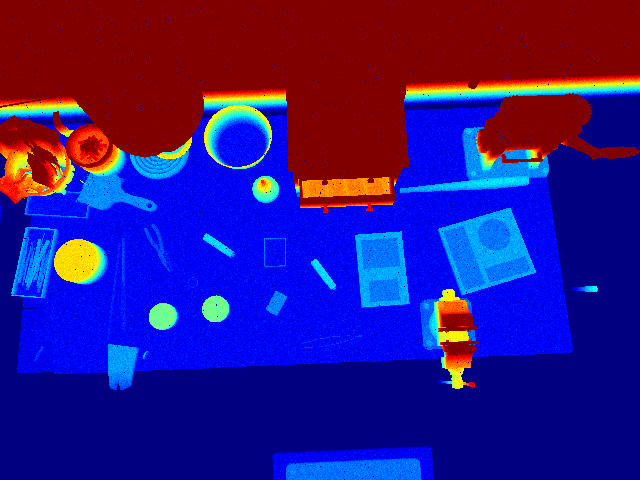

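View pics/c1.png

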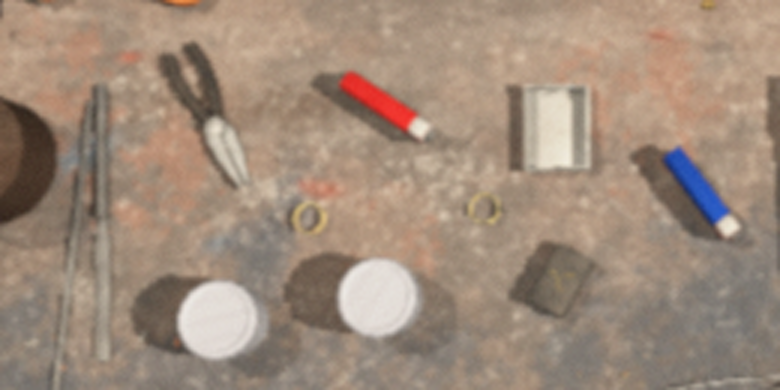

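View pics/c2.png

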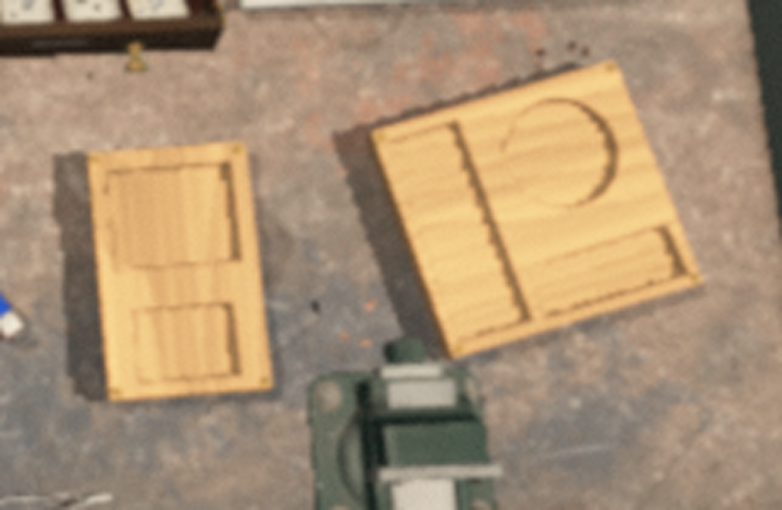

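```bash
cat > pose.py <<'E'
from h import *
def meas(d,roi,zlo,zhi,show=True):
    W=world(d); u0,v0,u1,v1=roi
    m=np.zeros((480,640),bool); m[v0:v1,u0:u1]=True
    with np.errstate(invalid='ignore'): m&=(W[...,2]>zlo)&(W[...,2]<zhi)
    n,l,s,c=cv2.connectedComponentsWithStats(m.astype(np.uint8))
    k=1+np.argmax(s[1:,4]); P=W[l==k]
    r=cv2.minAreaRect((P[:,:2]*1000).astype(np.float32))
    return r,len(P),P
E
python3 - <<'E'
from pose import *
d=dict(np.load("pics/top0.npz"))
R=dict(tin1=(140,295,190,340,.03,.06),tin2=(195,290,240,330,.03,.06),red=(195,225,245,265,.012,.05),blue=(300,250,345,300,.012,.05),
 cut=(135,215,185,280,.0055,.05),stone=(255,285,295,325,.008,.05),tray=(255,230,295,275,.006,.05),setter=(345,220,420,320,.009,.04),solder=(425,195,550,300,.009,.04),lamp=(240,160,282,210,.02,.1),vice=(415,280,485,400,.02,.3),cab=(280,165,410,220,.02,.3))
for n,(a,b,c,e,zl,zh) in R.items():
    r,k,P=meas(d,(a,b,c,e),zl,zh)
    print(n,[np.round(x,1) for x in r],k,"z",np.round(np.percentile(P[:,2],[5,50,95]),4),"min",np.round(P.min(0)[:2],3),"max",np.round(P.max(0)[:2],3))
for (u,v) in [(300,310),(240,280),(340,320),(440,250),(130,270),(200,280),(420,230)]: print(u,v,np.round(np.nanmedian(world(d)[v-3:v+4,u-3:u+4].reshape(-1,3),axis=0),4))
E
```

```text
tin1 [array([430.3, 377.3]), array([52.6, 52.9]), np.float64(50.4)] 578 z [0.0346 0.0385 0.0415] min [0.403 0.35 ] max [0.456 0.403]
tin2 [array([440.8, 268.8]), array([53.1, 52.5]), np.float64(40.9)] 558 z [0.0352 0.0383 0.0413] min [0.415 0.241] max [0.468 0.295]
red [array([576.1, 265.3]), array([76.2, 15.2]), np.float64(54.2)] 250 z [0.0168 0.0231 0.0267] min [0.551 0.233] max [0.604 0.298]
blue [array([504. ,  43.1]), array([76.2, 15.7]), np.float64(34.6)] 262 z [0.0173 0.0231 0.0264] min [0.472 0.02 ] max [0.537 0.069]
cut [array([579. , 395.5]), array([112.6,  28.6]), np.float64(27.7)] 329 z [0.006  0.0089 0.0122] min [0.527 0.371] max [0.633 0.432]
stone [array([448.8, 145.4]), array([28.5, 45.8]), np.float64(58.3)] 295 z [0.0119 0.015  0.018 ] min [0.423 0.124] max [0.473 0.166]
tray [array([559.5, 147.2]), array([49.2, 65.9]), np.float64(86.7)] 118 z [0.0063 0.012  0.016 ] min [0.527 0.121] max [0.591 0.172]
setter [array([511.5, -80.9]), array([156.7, 100.6]), np.float64(1.8)] 3466 z [0.0119 0.0167 0.0213] min [ 0.432 -0.134] max [ 0.591 -0.028]
solder [array([ 541.4, -307.8]), array([150.2, 167.6]), np.float64(14.3)] 5412 z [0.0116 0.0162 0.0211] min [ 0.45  -0.406] max [ 0.633 -0.209]
lamp [array([696.9, 162.6]), array([57.6, 56.4]), np.float64(85.1)] 555 z [0.0245 0.036  0.0596] min [0.669 0.134] max [0.726 0.192]
vice [array([ 362. , -210.4]), array([193.9,  72.5]), np.float64(6.9)] 2872 z [0.0293 0.0686 0.0926] min [ 0.265 -0.245] max [ 0.459 -0.17 ]
cab [array([662.3, -10.2]), array([225. ,  80.7]), np.float64(88.5)] 4258 z [0.0614 0.0955 0.1749] min [ 0.623 -0.123] max [0.705 0.102]
300 310 [0.4321 0.0959 0.0015]
240 280 [0.5016 0.2227 0.0022]
340 320 [0.4075 0.0122 0.0028]
440 250 [ 0.5488 -0.2125  0.0017]
130 270 [0.5333 0.4613 0.002 ]
200 280 [0.5052 0.3091 0.0017]
420 230 [ 0.5951 -0.1737  0.0022]
```

```bash
cat > act.py <<'E'
from h import *
from bench import robot
SB=(np.array([.5414,-.3078]),np.radians(14.3)); TB=(np.array([.5115,-.0809]),np.radians(1.8))
def onboard(b,x,y):
    c,s=np.cos(b[1]),np.sin(b[1]); return b[0]+np.array([c*x-s*y,s*x+c*y])
def best(xy,z,yaw):
    q0=np.array(robot.sense()["qpos"]); r=[]
    for k in (-360,-180,0,180):
        y=yaw+k
        if not -185<y<=185: continue
        a=robot.inverse_kinematics([xy[0],xy[1],z],[180,0,y])
        if a is None: continue
        a=np.array(a); r.append((np.abs(a-q0).max()+ (50 if abs(a[6])>150 else 0),y,a))
    r.sort(key=lambda t:t[0]); return r
HI=0.2
def over(xy,yaw,z=HI):
    r=best(xy,z,yaw); y=r[0][1]
    robot.move_pose([xy[0],xy[1],z],[180,0,y]); return y
def st(tag=""):
    s=robot.sense(); print(tag,"t%.1f"%s["clock"],"tcp",np.round(s["eef_pos"],4),"rpy",np.round(s["eef_rot"],1),"F",np.round(s["force"],2),"w %.3f"%s["gripper_width"]); return s
def shot(n,name):
    p=robot.get_image(n); cv2.imwrite(f"pics/{name}.png",p["color"][:,:,::-1]); np.savez(f"pics/{name}.npz",**{k:np.array(v) for k,v in p.items()}); return p
def down(xy,z,v=.12,fl=None):
    return robot.line_to([xy[0],xy[1],z],velocity=v,force_limit=fl)
E
python3 - <<'E'
from act import *
xy=np.array([.4408,.2688]); 
for n,x,yw in [("tin2",xy,90),("tin1",(.4303,.3773),90),("red",(.5761,.2653),54.2),("cut",(.5861,.3992),27.7),("stone",(.4488,.1454),148.3),("tray",(.5595,.1472),176.7),
  ("ptin",onboard(SB,.028,-.028),14.3),("plig",onboard(SB,-.051,-.028),104.3),("pcut",onboard(SB,.008,.0515),14.3),("pst",onboard(TB,-.046,0),91.8),("ptr",onboard(TB,.034,0),91.8),("wp",(.5,0),90)]:
    print(n,np.round(x,4),[(round(t[0]),t[1],np.round(t[2]).tolist()) for t in best(x,HI,yw)])
E
```

```text
tin2 [0.4408 0.2688] [(32, 90, [-42.0, 38.0, 13.0, 99.0, -11.0, 44.0, -24.0]), (120, -90, [-15.0, 40.0, -37.0, 98.0, 30.0, 51.0, 115.0])]
tin1 [0.4303 0.3773] [(28, 90, [-52.0, 43.0, 15.0, 88.0, -13.0, 52.0, -33.0]), (114, -90, [-27.0, 45.0, -36.0, 87.0, 29.0, 58.0, 109.0])]
red [0.5761 0.2653] [(44, 54.2, [-37.0, 49.0, 23.0, 73.0, -20.0, 61.0, -48.0]), (104, -125.8, [-16.0, 49.0, -27.0, 72.0, 22.0, 64.0, 99.0])]
cut [0.5861 0.3992] [(76, -152.3, [-31.0, 56.0, -18.0, 51.0, 16.0, 75.0, 72.0]), (78, 27.7, [-47.0, 59.0, 35.0, 52.0, -30.0, 76.0, -82.0])]
stone [0.4488 0.1454] [(54, 148.3, [-20.0, 34.0, -3.0, 107.0, 3.0, 39.0, 33.0]), (76, -31.69999999999999, [-54.0, 54.0, 74.0, 108.0, -58.0, 67.0, -79.0])]
tray [0.5595 0.1472] [(64, -183.3, [-12.0, 42.0, -12.0, 86.0, 10.0, 53.0, 60.0]), (64, 176.7, [-12.0, 42.0, -12.0, 86.0, 10.0, 53.0, 60.0]), (76, -3.3000000000000114, [-36.0, 48.0, 40.0, 87.0, -34.0, 58.0, -80.0])]
ptin [ 0.5754 -0.328 ] [(89, 14.3, [15.0, 53.0, 31.0, 66.0, -27.0, 67.0, -30.0]), (122, -165.7, [36.0, 51.0, -23.0, 65.0, 19.0, 67.0, 118.0])]
plig [ 0.4989 -0.3475] [(81, -75.7, [6.0, 63.0, 74.0, 80.0, -60.0, 81.0, -85.0]), (105, 104.3, [31.0, 45.0, 1.0, 79.0, -1.0, 56.0, 47.0])]
pcut [ 0.5364 -0.2559] [(83, 14.3, [9.0, 47.0, 30.0, 83.0, -26.0, 57.0, -31.0]), (115, -165.7, [33.0, 45.0, -23.0, 82.0, 19.0, 57.0, 110.0])]
pst [ 0.4655 -0.0823] [(75, 91.8, [1.0, 34.0, 9.0, 107.0, -8.0, 39.0, 16.0]), (206, -88.2, [30.0, 38.0, -42.0, 107.0, 34.0, 48.0, 152.0])]
ptr [ 0.5455 -0.0798] [(74, 91.8, [-0.0, 40.0, 10.0, 92.0, -9.0, 48.0, 15.0]), (210, -88.2, [26.0, 44.0, -42.0, 91.0, 34.0, 58.0, 155.0])]
wp [0.5 0. ] [(64, 90, [-10.0, 36.0, 11.0, 102.0, -10.0, 42.0, 7.0]), (148, -90, [18.0, 40.0, -40.0, 101.0, 32.0, 51.0, 143.0])]
```

```bash
python3 - <<'E'
import re
s=open('act.py').read()
s=s.replace("r.append((np.abs(a-q0).max()+ (50 if abs(a[6])>150 else 0),y,a))","r.append((np.abs(a-q0).max()+1.5*abs(a[2])+(50 if abs(a[6])>150 else 0),y,a))")
s=s.replace("robot.move_pose([xy[0],xy[1],z],[180,0,y]); return y","robot.set_joints(r[0][2].tolist()); return y")
open('act.py','w').write(s)
E
python3 - <<'E'
from act import *
p=robot.get_image("top")
for n in ["tin_a","lighter","cutters","oil_stone","sorting_tray","solder_board","setter_board"]:
    print(n,[(np.round(r["point"]).tolist(),round(r["p"],2)) for r in robot.search_frame(p,n)][:4])
xy=np.array([.4408,.2688])
over(xy,90,.15); st("over")
down(xy,.032); st("at")
robot.grip(0.0,effort=50); a=st("grip")
down(xy,.075); robot.wait(.4); b=st("lift")
print("dF",b["force"]-a["force"])
shot("wrist","w1")
E
```

```text
tin_a [([163.0, 316.0], 0.77), ([214.0, 309.0], 0.67)]
lighter [([322.0, 274.0], 0.85), ([222.0, 241.0], 0.58)]
cutters [([162.0, 250.0], 0.79)]
oil_stone [([272.0, 298.0], 0.63)]
sorting_tray [([274.0, 252.0], 0.87)]
solder_board [([486.0, 251.0], 0.69)]
setter_board [([381.0, 269.0], 0.67), ([264.0, 189.0], 0.57)]
over t2.0 tcp [0.4403 0.2701 0.1501] rpy [-180.    -0.    90.2] F [ 0.54 -0.46 -1.07] w 1.000
at t3.1 tcp [0.441  0.269  0.0326] rpy [180.  -0.  90.] F [0.89 0.41 0.28] w 1.000
grip t3.9 tcp [0.4408 0.2688 0.032 ] rpy [-180.   -0.   90.] F [ 0.47 -0.1  -1.19] w -0.004
lift t4.8 tcp [0.4407 0.2687 0.0747] rpy [-180.    0.   90.] F [ 0.47  0.13 -0.13] w 0.002
dF [0.00889791 0.23566447 1.05296087]
```

View pics/w1.png

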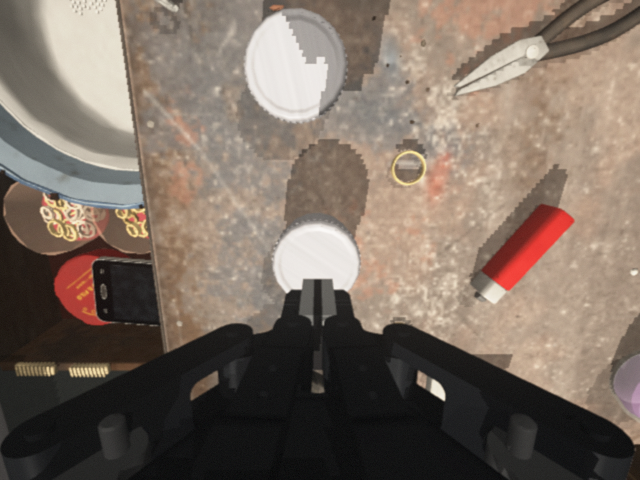

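Run:
```python
from act import *
from pose import meas
p=dict(np.load("pics/w1.npz"))
s=robot.sense(); x,y,z=s["eef_pos"]
print("tcp px",proj(p,[x,y,z]),"tip px",proj(p,[x,y,z-.022]), "floor",proj(p,[x,y,0]))
r,k,P=meas(p,(270,220,365,285),.025,.06); print(r,k,np.median(P,0))
r,k,P=meas(p,(240,5,350,125),.025,.06); print(r,k,np.median(P,0))
```

```text
tcp px [316.65851731 285.35164043] tip px [316.75726202 269.83707712] floor [316.92283196 243.82307209]
((440.34539794921875, 273.8468933105469), (40.36168670654297, 54.50668716430664), 89.57869720458984) 4832 [0.4402649  0.27365571 0.03875786]
((429.76495361328125, 375.64990234375), (54.36393356323242, 54.046485900878906), 26.561540603637695) 9260 [0.42985549 0.3762918  0.0388008 ]
```

Run:
```python
from act import *
p=dict(np.load("pics/w1.npz")); W=world(p)
print(robot.finger_overhang)
for v in range(276,330,4): print(v,np.round(W[v,305],3),np.round(W[v,328],3))
s=robot.sense(); x,y,z=s["eef_pos"]
for dy in (-.011,.011): print(proj(p,[x,y+dy,z-.022]))
c=p["color"][200:400,220:420,::-1]; cv2.imwrite("pics/w1c.png",cv2.resize(c,None,fx=3,fy=3))
```

```text
0.022
276 [0.434 0.26  0.039] [0.448 0.259 0.038]
280 [0.436 0.28  0.095] [0.446 0.279 0.093]
284 [0.436 0.279 0.097] [0.446 0.279 0.098]
288 [0.436 0.279 0.102] [0.445 0.279 0.102]
292 [0.436 0.279 0.107] [0.445 0.279 0.106]
296 [0.436 0.279 0.11 ] [0.445 0.279 0.11 ]
300 [0.436 0.28  0.114] [0.445 0.279 0.113]
304 [0.437 0.279 0.116] [0.445 0.279 0.116]
308 [0.437 0.279 0.12 ] [0.445 0.279 0.12 ]
312 [0.437 0.279 0.122] [0.445 0.28  0.124]
316 [0.437 0.281 0.128] [0.445 0.279 0.125]
320 [0.437 0.28  0.13 ] [0.445 0.28  0.13 ]
324 [0.437 0.28  0.133] [0.445 0.28  0.133]
328 [0.437 0.28  0.136] [0.444 0.28  0.136]
[316.76833915 287.95292804]
[316.74583706 251.15237098]
```

View pics/w1c.png

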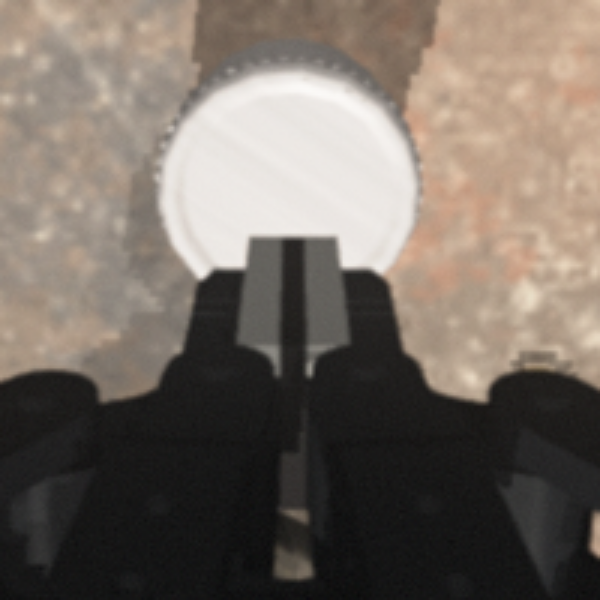

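Run:
```python
from act import *
xy=np.array([.48,.21])
robot.line_to([*xy,.075],velocity=.2)
robot.line_to([*xy,.03],velocity=.15); robot.wait(.2); st("pre")
print(robot.line_to([*xy,-.03],velocity=.03,force_limit=5)); st("touch")
robot.line_to([*xy,.03],velocity=.1); 
robot.grip(0.54); shot("wrist","w2"); st()
d=dict(np.load("pics/wrist0.npz")); W=world(d)
print([np.round(W[v,u],3) for u,v in [(205,296),(200,300),(198,310),(425,296),(433,300)]])
```

```text
pre t6.0 tcp [0.4803 0.2103 0.0309] rpy [179.9  -0.   90. ] F [-0.17 -0.25 -0.18] w -0.003
True
touch t7.3 tcp [ 0.48    0.21   -0.0112] rpy [-180.   -0.   90.] F [-1.12 -1.39 13.35] w -0.004
 t8.4 tcp [0.48 0.21 0.03] rpy [-180.    0.   90.] F [ 0.87 -0.53  0.23] w 0.534
[array([0.158, 0.506, 0.254]), array([0.157, 0.506, 0.258]), array([0.158, 0.508, 0.266]), array([0.186, 0.589, 0.252]), array([0.185, 0.59 , 0.258])]
```

View pics/w2.png

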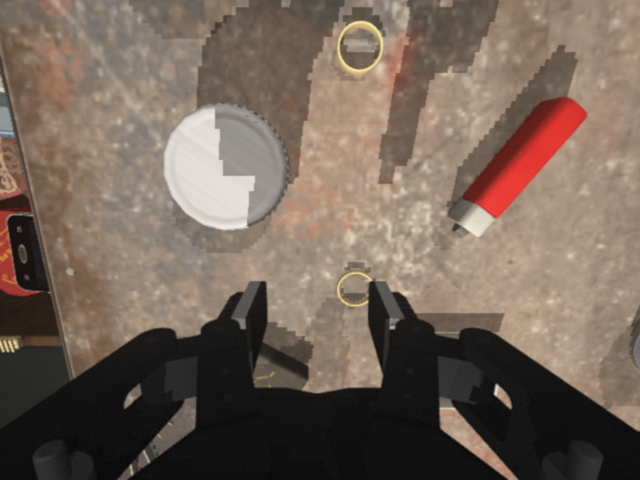

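Run:
```python
from act import *
p=dict(np.load("pics/w2.npz")); W=world(p)
for u in (258,263,266,372,376,380):
  print(u,[np.round(W[v,u],3).tolist() for v in (280,284,288,296,310)])
print("ring",np.round(W[285,340],3),np.round(W[288,370],3),np.round(W[300,350],3), np.round(W[255,360],3), px2w(p,355,288,0))
print(proj(p,[.48,.21,.0]))
```

```text
258 [[0.446, 0.202, 0.003], [0.455, 0.22, 0.053], [0.456, 0.221, 0.058], [0.457, 0.221, 0.065], [0.458, 0.216, 0.068]]
263 [[0.449, 0.202, 0.003], [0.457, 0.221, 0.054], [0.457, 0.219, 0.053], [0.457, 0.216, 0.055], [0.457, 0.21, 0.057]]
266 [[0.45, 0.201, 0.002], [0.457, 0.217, 0.045], [0.457, 0.216, 0.046], [0.457, 0.212, 0.047], [0.457, 0.206, 0.049]]
372 [[0.512, 0.203, 0.005], [0.503, 0.221, 0.054], [0.503, 0.219, 0.054], [0.504, 0.215, 0.054], [0.504, 0.21, 0.056]]
376 [[0.515, 0.201, 0.002], [0.505, 0.22, 0.052], [0.505, 0.22, 0.057], [0.503, 0.22, 0.064], [0.503, 0.215, 0.066]]
380 [[0.517, 0.201, 0.002], [0.507, 0.221, 0.053], [0.506, 0.221, 0.058], [0.505, 0.22, 0.064], [0.503, 0.219, 0.073]]
ring [0.494 0.198 0.002] [0.504 0.216 0.048] [0.5   0.189 0.003] [0.505 0.217 0.003] [0.50276443 0.19547503 0.        ]
[316.83303201 265.00211482]
```

```bash
cat >> act.py <<'E'
def dz(w):
    s=np.sin(np.radians(-5.9))+w/2/.057; return .057*(np.cos(np.radians(-5.9))-np.sqrt(1-s*s))
def tz(tip,w): return tip-.0115-dz(w)   # TCP z putting actual fingertips at height tip with opening w
E
python3 - <<'E'
from act import *
xy=np.array([.4406,.268])
robot.grip(1.0)
robot.line_to([*xy,.06],velocity=.15)
z=tz(.010,.054); print(z)
down(xy,z,.1); st("at"); robot.wait(.2); a=st()
robot.grip(0.0,effort=50); st("grip")
down(xy,.05,.1); robot.wait(.4); b=st("lift")
print("dF",b["force"]-a["force"])
shot("wrist","w3")
E
```

```text
-0.0052635207998907325
at t10.3 tcp [ 0.4408  0.268  -0.0049] rpy [-180.    0.   90.] F [-0.07 -0.85 -0.61] w 1.000
 t10.5 tcp [ 0.4408  0.2682 -0.0048] rpy [-180.   -0.   90.] F [-0.08 -0.04 -0.28] w 0.999
grip t10.9 tcp [ 0.4406  0.268  -0.0049] rpy [-180.    0.   90.] F [-0.72 -0.9   8.45] w 0.611
lift t12.1 tcp [0.4405 0.2679 0.0498] rpy [-179.9    0.    90. ] F [ 0.22 -0.23 -4.21] w 0.615
dF [ 0.30389335 -0.19443382 -3.92045846]
```

View pics/w3.png

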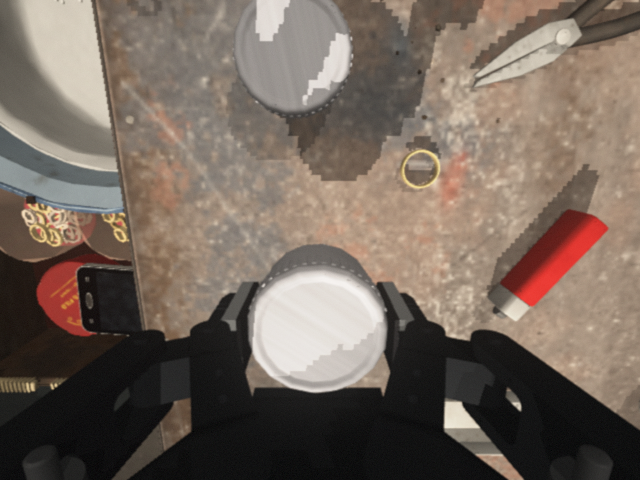

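```bash
python3 - <<'E'
from act import *
xy=onboard(SB,.028,-.028)
over((.5,0),90,.16); st("wp")
over(xy,104.3,.13); st("over")
down(xy,.03,.15); robot.wait(.2)
print(down(xy,.006,.03,5)); st("down")
robot.grip(0.8); st("rel")
down(xy,.10,.2)
over((.52,-.12),90,.2); shot("top","t2"); st()
E
cat > crop.py <<'E'
import cv2,sys
n,u0,v0,u1,v1,f=sys.argv[1],*map(int,sys.argv[2:7])
i=cv2.imread(f"pics/{n}.png"); cv2.imwrite(f"pics/{n}_c{u0}.png",cv2.resize(i[v0:v1,u0:u1],None,fx=f,fy=f,interpolation=cv2.INTER_CUBIC))
E
python3 crop.py t2 330 190 560 340 3
```

```text
wp t13.2 tcp [0.4999 0.0015 0.1596] rpy [-180.    -0.    90.1] F [-0.01 -0.09 -3.4 ] w 0.612
over t14.5 tcp [ 0.5763 -0.3259  0.1301] rpy [ 1.800e+02 -1.000e-01  1.044e+02] F [ 0.69  0.39 -4.39] w 0.612
True
down t16.2 tcp [ 0.5752 -0.3279  0.0082] rpy [-180.    -0.   104.3] F [-1.3   0.64  8.36] w 0.611
rel t16.5 tcp [ 0.5747 -0.3276  0.0075] rpy [-1.799e+02 -1.000e-01  1.043e+02] F [-0.5  -0.46  0.27] w 0.800
 t18.1 tcp [ 0.5201 -0.1213  0.1991] rpy [-179.9    0.    89.9] F [ 0.54  0.22 -0.62] w 0.802
```

View pics/t2_c330.png

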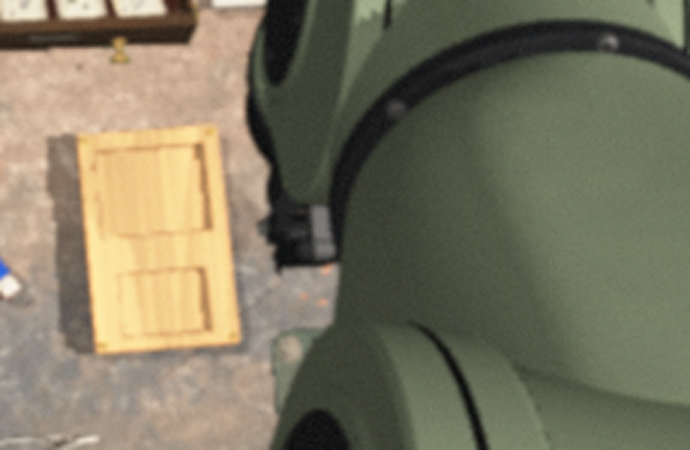

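```bash
cat >> act.py <<'E'
def pick(xy,yaw,tip,w,opening,effort=40,wp=None):
    xy=np.array(xy)
    if wp is not None: over(wp,90,.17)
    robot.grip(opening)
    y=over(xy,yaw,.10); z=tz(tip,w)
    down(xy,z+.02,.15); down(xy,z,.06); a=st("at")
    robot.grip(0.0,effort=effort); st("grip")
    down(xy,z+.06,.12); robot.wait(.3); b=st("lift"); print("yaw",y,"z",round(z,4),"dFz",round(b["force"][2]-a["force"][2],2))
    return y,z
def place(xy,yaw,z,release,wp=(.5,0),zup=.10,first=None):
    if first is not None: over(first,90,.15)
    if wp is not None: over(wp,90,.15)
    y=over(xy,yaw,.10)
    zt=z+.013
    down(xy,zt+.02,.15); robot.wait(.2)
    print("contact",down(xy,zt-.003,.03,4)); s=st("down"); print("vs expected",round(s["eef_pos"][2]-zt,4))
    robot.grip(release); st("rel")
    down(xy,zup,.15); return y
E
python3 - <<'E'
from act import *
y,z=pick((.5761,.2653),54.2,.008,.016,.5,wp=(.5,.0))
shot("wrist","w4")
E
```

```text
at t21.3 tcp [ 0.576   0.2652 -0.0034] rpy [-180.     0.    54.2] F [0.66 0.94 0.6 ] w 0.499
grip t21.7 tcp [ 0.5763  0.2654 -0.0028] rpy [180.   -0.   54.2] F [-1.46  0.06  5.96] w 0.171
lift t22.6 tcp [0.5759 0.2652 0.0563] rpy [-180.     0.    54.2] F [-0.62 -0.64 -0.35] w 0.175
yaw 54.2 z -0.0032 dFz -0.94
```

View pics/w4.png

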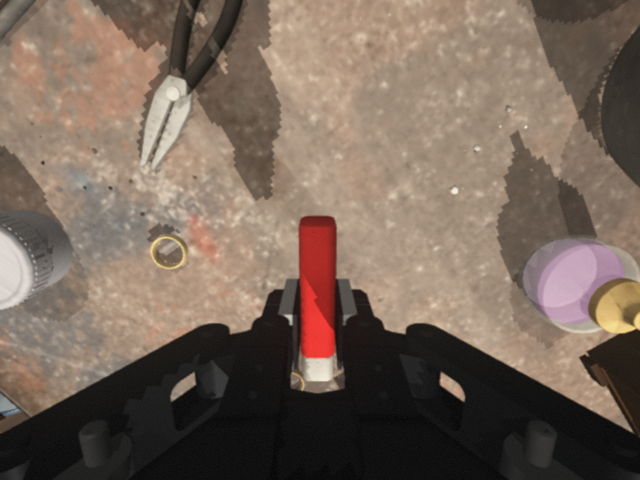

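```bash
python3 - <<'E'
from act import *
place(onboard(SB,-.051,-.028),104.3,-.0032,.36)
over((.5,0),90,.2); shot("top","t3"); shot("scene","s3"); st()
E
python3 crop.py t3 330 190 560 340 3;python3 crop.py s3 310 240 520 400 3
```

```text
contact True
down t26.6 tcp [ 0.4988 -0.3474  0.0098] rpy [-180.    -0.   104.3] F [-0.33  0.55  6.52] w 0.171
vs expected 0.0
rel t26.9 tcp [ 0.4985 -0.3473  0.0096] rpy [-1.799e+02 -1.000e-01  1.043e+02] F [ 0.68 -0.82  0.44] w 0.363
 t29.1 tcp [ 0.5001 -0.001   0.1996] rpy [-180.     0.    89.9] F [-0.98  0.35 -0.06] w 0.362
```

View pics/t3_c330.png

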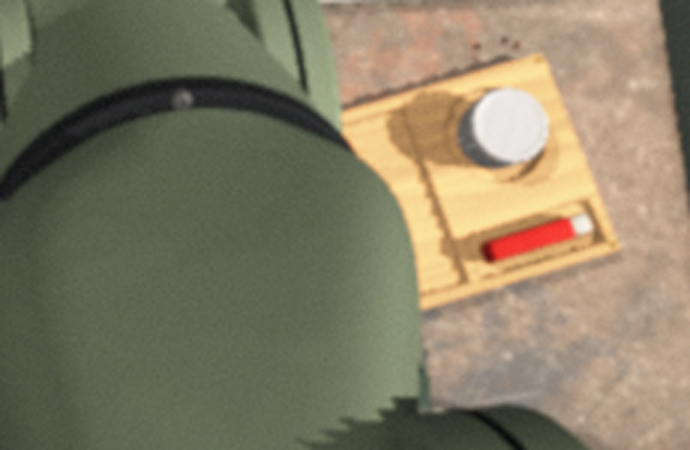

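View pics/s3_c310.png

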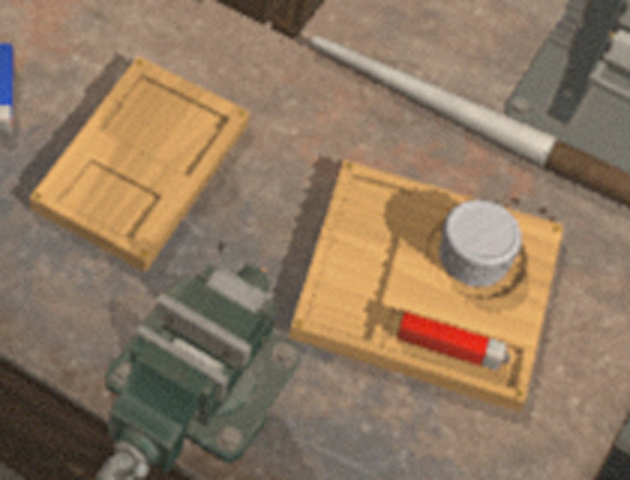

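Run:
```python
from act import *
y,z=pick((.5861,.3992),27.7,.006,.025,.55,effort=40)
shot("wrist","w5")
```

```text
at t32.2 tcp [ 0.586   0.3992 -0.0058] rpy [ 180.    -0.  -152.3] F [ 0.67 -0.52 -0.2 ] w 0.542
grip t32.7 tcp [ 0.5871  0.4014 -0.003 ] rpy [ 179.8    0.3 -152.3] F [-0.71  3.84 21.93] w -0.002
lift t33.6 tcp [0.5859 0.3991 0.0539] rpy [-180.    -0.  -152.3] F [-0.02 -0.32 -0.35] w -0.000
yaw -152.3 z -0.0056 dFz -0.15
```

View pics/w5.png

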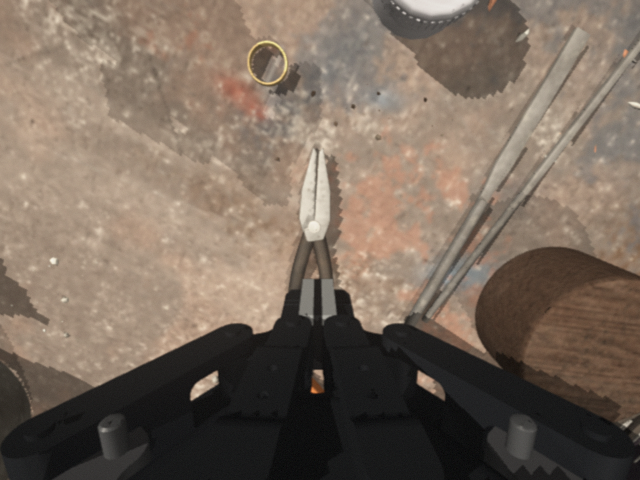

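Run:
```python
from act import *
robot.grip(.6)
down((.55,.36),.14,.2); st()
p=shot("wrist","w6"); print(robot.search_frame(p,"cutters")[:2])
```

```text
t34.9 tcp [0.5501 0.3601 0.1391] rpy [-180.    -0.  -152.3] F [-1.   -0.27 -0.32] w 0.601
[{'point': [334.6, 270.6], 'p': 0.7}]
```

View pics/w6.png

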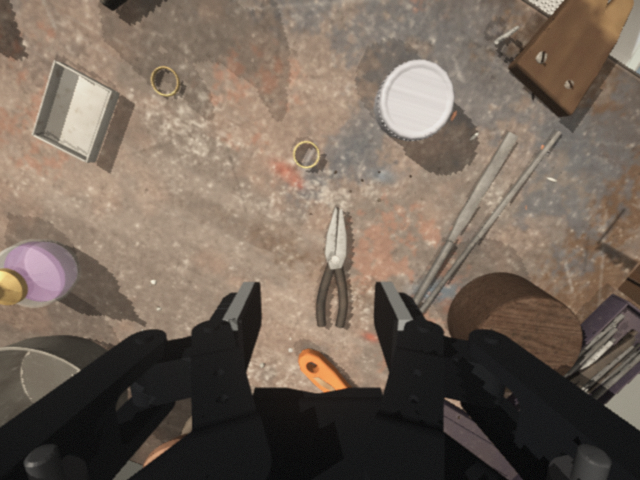

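Run:
```python
from act import *
from pose import meas
p=dict(np.load("pics/w6.npz"))
for u,v in [(338,208),(334,261),(322,326),(343,327),(335,272),(332,281),(323,290),(343,290)]: print((u,v),np.round(px2w(p,u,v,.006),4))
r,k,P=meas(p,(312,200,352,332),.0055,.03); print(r,k,np.percentile(P[:,2],[50,95]))
W=world(p); 
# height profile: contours across
for v in (265,270,275,280,285,290): print(v,np.round(W[v,318:350:2,2]*1000).tolist())
c=p["color"][195:335,280:390,::-1]; cv2.imwrite("pics/w6c.png",cv2.resize(c,None,fx=4,fy=4,interpolation=cv2.INTER_CUBIC))
```

```text
(338, 208) [0.5275 0.3678 0.006 ]
(334, 261) [0.5719 0.3878 0.006 ]
(322, 326) [0.6351 0.409  0.006 ]
(343, 327) [0.6266 0.4273 0.006 ]
(335, 272) [0.5808 0.3937 0.006 ]
(332, 281) [0.5898 0.3955 0.006 ]
(323, 290) [0.6016 0.3923 0.006 ]
(343, 290) [0.593  0.4088 0.006 ]
((580.0130615234375, 390.2109375), (114.49323272705078, 29.31862449645996), 27.643247604370117) 1864 [0.00926434 0.01084689]
265 [3.0, 2.0, 1.0, 2.0, 2.0, 8.0, 10.0, 10.0, 8.0, 10.0, 11.0, 10.0, 11.0, 2.0, 3.0, 2.0]
270 [2.0, 2.0, 2.0, 3.0, 8.0, 9.0, 9.0, 10.0, 8.0, 11.0, 9.0, 10.0, 9.0, 2.0, 4.0, -0.0]
275 [2.0, 2.0, 2.0, 8.0, 9.0, 9.0, 10.0, 9.0, 2.0, 9.0, 10.0, 9.0, 9.0, 8.0, 2.0, 2.0]
280 [2.0, 2.0, 8.0, 9.0, 9.0, 10.0, 8.0, 1.0, 2.0, 6.0, 9.0, 10.0, 9.0, 9.0, 2.0, 3.0]
285 [4.0, 8.0, 9.0, 9.0, 10.0, 8.0, 2.0, 2.0, 3.0, 1.0, 8.0, 9.0, 12.0, 9.0, 7.0, 3.0]
290 [1.0, 9.0, 11.0, 11.0, 9.0, 2.0, 2.0, 2.0, 2.0, 1.0, 7.0, 9.0, 8.0, 9.0, 9.0, 1.0]
```

View pics/w6c.png

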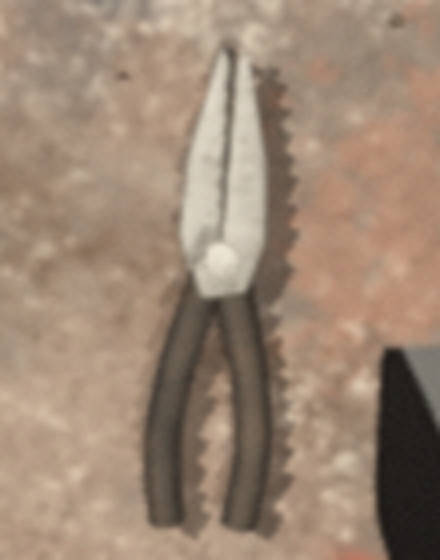

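Run:
```python
from act import *
y,z=pick((.5871,.3939),27.64,.0018,.022,.5,effort=35)
shot("wrist","w7")
```

```text
at t36.8 tcp [ 0.587   0.3939 -0.0099] rpy [ 180.    -0.  -152.4] F [ 0.26 -0.77  0.8 ] w 0.501
grip t37.2 tcp [ 0.5873  0.3941 -0.0092] rpy [ 180.     0.  -152.4] F [-0.21  0.99  4.87] w 0.255
lift t38.1 tcp [0.5869 0.3938 0.0499] rpy [-180.    -0.  -152.4] F [0.32 0.38 0.15] w 0.251
yaw -152.36 z -0.0096 dFz -0.65
```

View pics/w7.png

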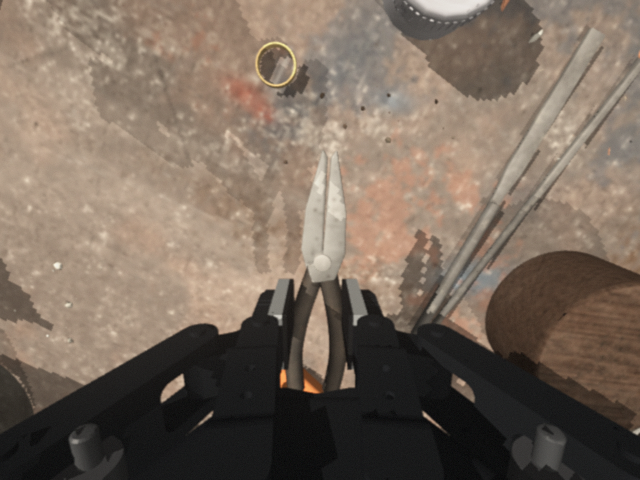

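Run:
```python
from act import *
def ov(xy,yaw,z):
    a=robot.inverse_kinematics([*xy,z],[180,0,yaw]); print(np.round(a)); robot.set_joints(list(a))
xy=onboard(SB,.008,.0515)
down((.56,.33),.10,.2)
ov((.5,0),-160,.15); ov(xy,-165.7,.10); st("over")
shot("wrist","w8")
down(xy,.025,.12); robot.wait(.2)
print(down(xy,.0065,.03,4)); st("down")
```

```text
[ 15.  43. -35. 105.  35.  43.  71.]
[ 39.  54. -35.  88.  37.  50.  95.]
over t41.0 tcp [ 0.5371 -0.254   0.1003] rpy [ 180.     0.  -165.6] F [ 0.32 -0.09 -0.29] w 0.249
False
down t42.8 tcp [ 0.5365 -0.2559  0.0066] rpy [-180.     0.  -165.7] F [-0.43 -1.19 -0.63] w 0.252
```

View pics/w8.png

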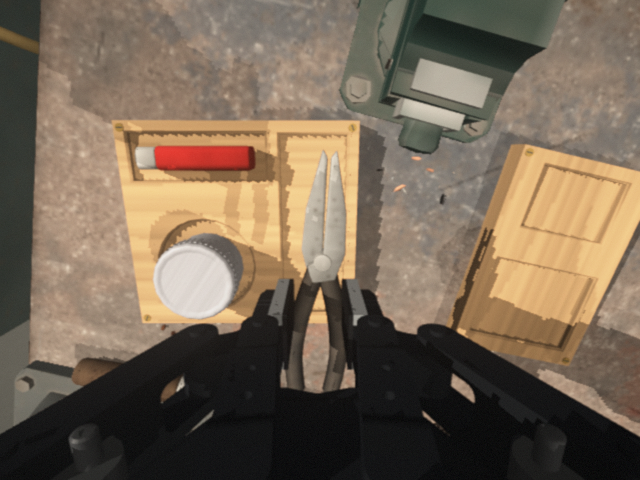

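```bash
python3 - <<'E'
from act import *
xy=onboard(SB,.008,.0515)
print(down(xy,.0045,.02,4)); st()
robot.grip(.42); st("rel"); down(xy,.10,.12)
a=robot.inverse_kinematics([.52,-.10,.2],[180,0,-160]); robot.set_joints(list(a))
shot("scene","s4"); shot("wrist","w9"); st()
E
python3 crop.py s4 310 240 520 400 3
```

```text
False
 t43.1 tcp [ 0.5364 -0.2559  0.0045] rpy [ 180.    -0.  -165.7] F [-0.01 -0.53 -1.03] w 0.254
rel t43.4 tcp [ 0.5367 -0.2573  0.0044] rpy [-179.9    0.  -165.7] F [ 5.38 -7.61 -9.44] w 0.416
 t45.2 tcp [ 0.5198 -0.1009  0.1993] rpy [ 1.800e+02 -1.000e-01 -1.601e+02] F [-0.03  0.27 -0.1 ] w 0.421
```

View pics/s4_c310.png

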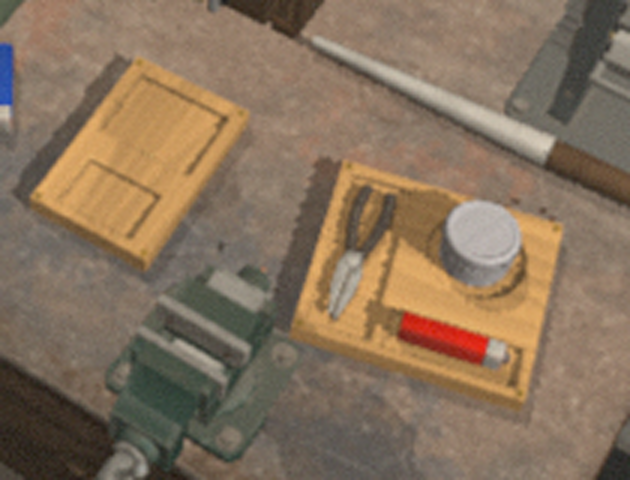

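View pics/w9.png

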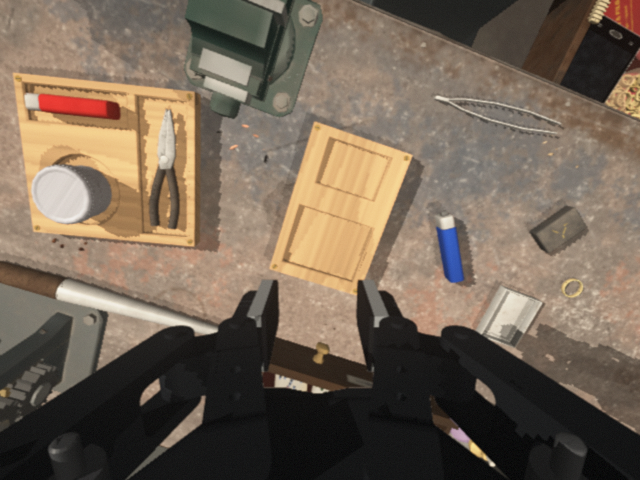

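Run:
```python
from act import *
from pose import meas
p=dict(np.load("pics/w9.npz"))
for n,roi,a,b in [("stone",(525,200,595,260),.008,.05),("setter",(262,118,420,300),.009,.04),("solder",(5,65,205,250),.009,.03),("cut",(148,105,182,232),.0205,.05),("light",(22,90,122,122),.026,.06)]:
    r,k,P=meas(p,roi,a,b); print(n,[np.round(x,1) for x in r],k,np.percentile(P[:,2],[50,95]))
y,z=pick((.4488,.1454),148.3,.0055,.028,.6,effort=40)
shot("wrist","w10")
```

```text
stone [array([448.4, 143.4]), array([29.3, 46.3]), np.float64(58.7)] 1338 [0.01511592 0.01646418]
setter [array([511.5, -82.8]), array([156.5, 100.2]), np.float64(1.9)] 14860 [0.01799886 0.02036665]
solder [array([ 541.7, -309.9]), array([150.5, 167. ]), np.float64(14.3)] 22202 [0.0188966  0.02248426]
cut [array([ 527.6, -255.5]), array([114.6,  29.4]), np.float64(8.8)] 1452 [0.02255492 0.02411175]
light [array([ 498.4, -346.3]), array([15.6, 73.5]), np.float64(14.3)] 1601 [0.03684558 0.03849244]
at t47.9 tcp [ 0.4486  0.1454 -0.0065] rpy [-180.    -0.   148.3] F [-0.54 -0.36  0.4 ] w 0.600
grip t48.3 tcp [ 0.4489  0.1454 -0.0059] rpy [180.    0.  148.3] F [-1.    0.33  5.93] w 0.312
lift t49.2 tcp [0.4486 0.1454 0.0533] rpy [-180.    -0.   148.3] F [ 0.23  0.3  -0.59] w 0.311
yaw 148.3 z -0.0063 dFz -0.99
```

View pics/w10.png

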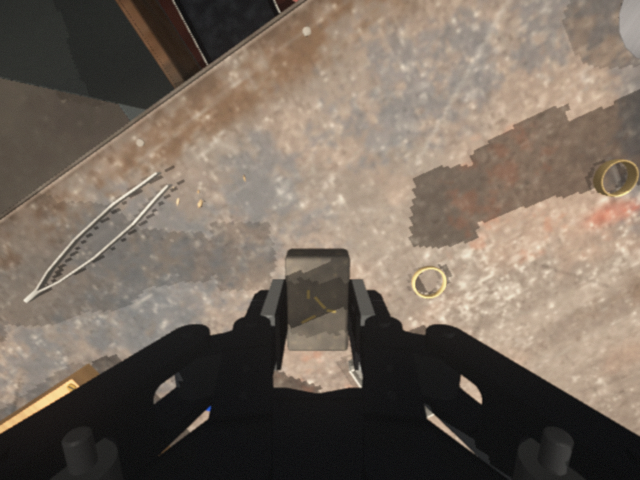

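Run:
```python
from act import *
p=dict(np.load("pics/w9.npz")); W=world(p)
B=(np.array([.5417,-.3099]),np.radians(14.3)); c,s=np.cos(B[1]),np.sin(B[1])
D=W[...,:2]-B[0]; bx=D[...,0]*c+D[...,1]*s; by=-D[...,0]*s+D[...,1]*c
# map top-heights on grid in board frame
for x in range(-72,75,6):
    row=[]
    for y in range(24,84,3):
        m=(abs(bx*1000-x)<2.5)&(abs(by*1000-y)<1.5)
        row.append("%3d"%round(np.nanmedian(W[...,2][m])*1000) if m.any() else " . ")
    print("%4d"%x," ".join(row))
print("y:",list(range(24,84,3)))
c=p["color"][90:250,130:210,::-1]; cv2.imwrite("pics/w9c.png",cv2.resize(c,None,fx=4,fy=4,interpolation=cv2.INTER_CUBIC))
```

```text
-72  19  20  20  19  20  20  20  19  20  19  19  20  19  20  20  19  20  20  20  19
 -66  20  19  17  15  16  17  18  16  15  17  16  16  16  16  16  16  15  19  19  19
 -60  20  19  15  14  14  14  15  14  14  15  15  14  15  14  14  15  15  19  19  19
 -54  20  18  15  14  14  15  14  14  14  15  19  19  22  15  15  14  15  19  19  19
 -48  20  19  15  14  15  14  15  15  15  15  19  19  23  15  15  15  15  19  20  18
 -42  20  19  15  14  15  15  15  15  15  18  19  23  23  21  15  14  14  20  19  19
 -36  19  19  15  15  15  14  14  15  15  19  19  23  23  21  15  15  14  19  19  19
 -30  19  18  15  15  15  15  14  14  19  18  19  23  23  22  15  15  15  19  19  19
 -24  20  19  15  15  15  15  14  15  18  19  19  23  23  22  15  14  14  19  19  19
 -18  19  19  15  14  15  14  14  15  18  19  19  23  23  22  15  15  15  19  19  19
 -12  19  19  15  14  14  15  14  15  19  22  24  24  23  21  14  14  14  19  19  19
  -6  19  19  15  14  14  14  14  15  20  23  23  23  23  15  14  14  15  18  19  19
   0  20  19  15  15  15  14  14  16  22  22  22  22  22  18  15  15  14  18  20 
[... 407 characters left out ...]
1  15  15  18  20  19
  36  20  19  15  14  14  22  23  20  14  14  14  14  22  23  20  14  14  18  20  19
  42  20  18  15  14  14  23  23  19  14  15  15  15  22  23  20  15  15  19  19  19
  48  19  19  15  14  15  22  23  20  14  15  14  20  22  22  17  14  15  19  20  19
  54  19  19  15  14  15  22  23  21  15  15  14  22  22  21  15  14  15  19  19  19
  60  19  19  15  15  15  14  14  14  14  14  14  14  14  15  14  14  14  19  19  19
  66  19  19  17  18  18  17  16  17  17  17  17  18  17  18  15  17  18  19  20  19
  72  20  20  20  19  19  19  20  19  19  20  19  19  19  20  20  19  20  20  20  19
y: [24, 27, 30, 33, 36, 39, 42, 45, 48, 51, 54, 57, 60, 63, 66, 69, 72, 75, 78, 81]
```

View pics/w9c.png

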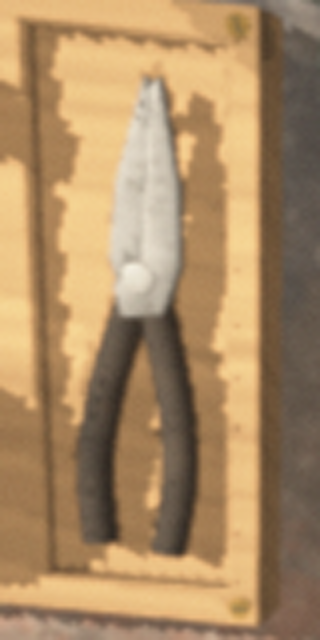

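```bash
sed -i 's/TB=(np.array(\[.5115,-.0809\])/TB=(np.array([.5115,-.0819])/' act.py
python3 - <<'E'
from act import *
place(onboard(TB,-.046,0),91.8,-.0063,.48,wp=None)
y,z=pick((.5595,.1465),176.7,.0055,.046,.75,effort=25)
shot("wrist","w11")
E
```

```text
contact True
down t51.7 tcp [ 0.4654 -0.0833  0.0067] rpy [-180.    -0.    91.8] F [-0.34 -0.25 -0.17] w 0.310
vs expected -0.0
rel t52.0 tcp [ 0.4653 -0.0833  0.0068] rpy [-179.9   -0.    91.8] F [ 0.79 -0.32 -0.7 ] w 0.484
at t55.3 tcp [ 0.5594  0.1465 -0.0085] rpy [-180.    -0.   176.7] F [0.49 0.52 0.29] w 0.750
grip t55.6 tcp [ 0.5597  0.1465 -0.0079] rpy [180.    0.  176.7] F [-0.56  0.04  5.56] w 0.537
lift t56.5 tcp [0.5593 0.1465 0.0512] rpy [-180.    -0.   176.7] F [ 0.22 -0.14 -0.71] w 0.538
yaw -183.3 z -0.0083 dFz -0.99
```

View pics/w11.png

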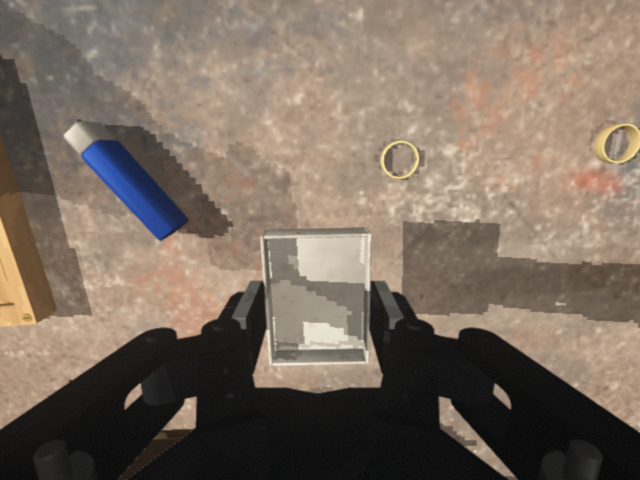

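```bash
python3 - <<'E'
from act import *
down((.49,.10),.10,.15)
over((.48,0),91.8,.10)
xy=onboard(TB,.034,0)
y=over((xy[0]-.03,xy[1]),91.8,.10); down(xy,.06,.15)
zt=-.0083+.013
down(xy,zt+.015,.12); robot.wait(.2); print(down(xy,zt-.003,.03,4)); st("down")
robot.grip(.66); st("rel"); down(xy,.06,.15)
robot.line_to([.45,.03,.15],velocity=.2)
over((.43,.2),90,.22); st()
shot("top","t5"); shot("scene","s5"); shot("wrist","w12")
E
python3 crop.py t5 330 190 560 340 3;python3 crop.py s5 310 240 520 400 3
```

```text
True
down t60.4 tcp [ 0.5453 -0.0808  0.0045] rpy [-180.    -0.    91.8] F [0.06 0.14 0.65] w 0.531
rel t60.6 tcp [ 0.5452 -0.0808  0.0048] rpy [-180.    -0.    91.8] F [-0.08 -0.1  -0.31] w 0.662
 t62.9 tcp [0.4303 0.1992 0.2195] rpy [-180.    0.   90.] F [-0.85 -0.74  0.31] w 0.659
```

View pics/t5_c330.png

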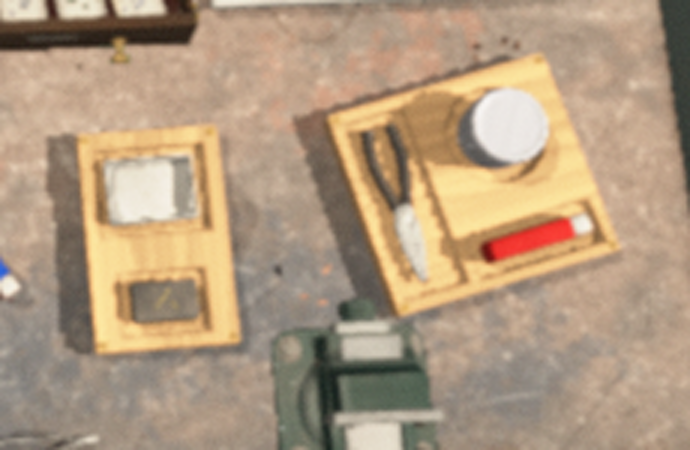

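View pics/s5_c310.png

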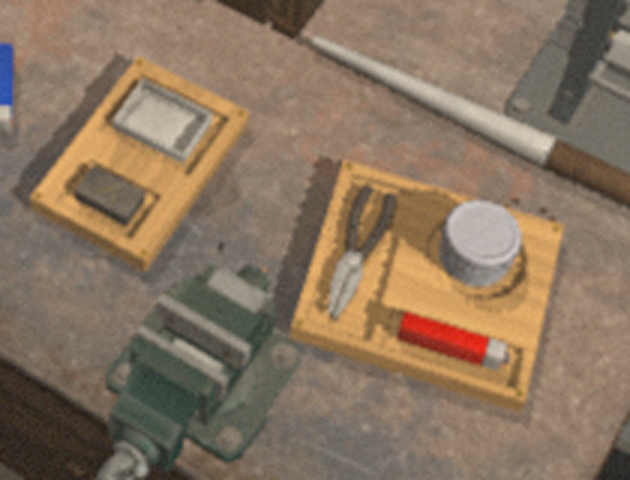

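View pics/s5.png

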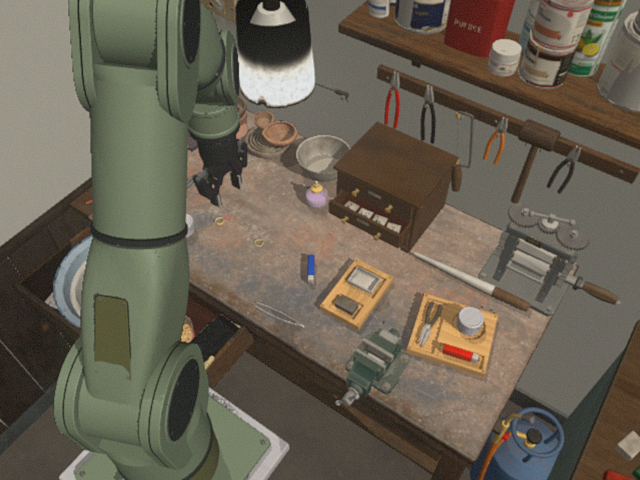

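Everything looks seated. I'll take a numeric check in the board frames from the top depth, and of the other tin and the lamp.

Run:
```python
from act import *
from pose import meas
p=dict(np.load("pics/t5.npz")); W=world(p)
SB=(np.array([.5414,-.3078]),np.radians(14.3)); TB=(np.array([.5115,-.0809]),np.radians(1.8))
def loc(b,xy):
    c,s=np.cos(b[1]),np.sin(b[1]); d=np.array(xy)/1000-b[0]; return np.round([(c*d[0]+s*d[1])*1000,(-s*d[0]+c*d[1])*1000],1)
for n,b,roi,zl in [("tin",SB,(475,212,525,255),.04),("lighter",SB,(485,255,535,280),.026),("cut",SB,(445,225,480,290),.021),("stone",TB,(368,277,402,300),.021),("tray",TB,(358,235,402,270),.0205)]:
    r,k,P=meas(p,roi,zl,.08)
    A=np.c_[P[:,:2]-P[:,:2].mean(0),np.ones(len(P))]; f=np.linalg.lstsq(A,P[:,2],rcond=None)[0]
    print(n,loc(b,r[0]),np.round(r[1],1),round(r[2],1),"ztop",np.round(np.median(P[:,2]),4),"slope",np.round(f[:2],3))
w=dict(np.load("pics/w12.npz"))
r,k,P=meas(p,(240,160,282,210),.02,.1); print("lamp",r)
```

```text
tin [ 27.8 -25. ] [53.3 52.8] 88.1 ztop 0.051 slope [ 0.034 -0.044]
lighter [-51.1 -25.6] [15.6 75.8] 13.9 ztop 0.036 slope [-0.002 -0.007]
cut [ 0.9 53.6] [111.1  15.5] 0.9 ztop 0.0226 slope [-0.003  0.033]
stone [-45.9   0.5] [28.2 45.7] 1.3 ztop 0.028 slope [ 0.007 -0.007]
tray [ 15.2 -16.1] [19.2 42.7] 36.1 ztop 0.0252 slope [ 0.028 -0.021]
lamp ((696.9147338867188, 162.46493530273438), (56.60340881347656, 56.85732650756836), 38.28400421142578)
```

View pics/w12.png

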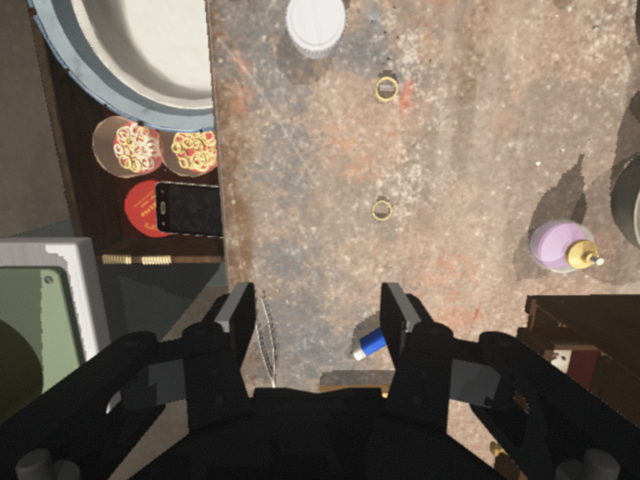

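Run:
```python
from act import *
p=dict(np.load("pics/t5.npz")); W=world(p)
TB=(np.array([.5115,-.0809]),np.radians(1.8))
c,s=np.cos(TB[1]),np.sin(TB[1]); D=W[...,:2]-TB[0]; bx=(D[...,0]*c+D[...,1]*s)*1000; by=(-D[...,0]*s+D[...,1]*c)*1000
m=(abs(bx-34)<28)&(abs(by)<36)&(W[...,2]>.0205)&(W[...,2]<.035)
print(m.sum(),cv2.minAreaRect(np.c_[bx[m],by[m]].astype(np.float32)))
A=np.c_[bx[m],by[m],np.ones(m.sum())]; print("tray slope",np.linalg.lstsq(A,W[...,2][m]*1000,rcond=None)[0][:2],np.median(W[...,2][m]))
D=W[...,:2]-[.5754,-.3265]; m=(np.hypot(D[...,0],D[...,1])<.022)&(W[...,2]>.044)
A=np.c_[D[m],np.ones(m.sum())]; print("tin slope",np.linalg.lstsq(A,W[...,2][m],rcond=None)[0],m.sum())
st()
```

```text
103 ((33.621177673339844, 1.9070873260498047), (46.355079650878906, 62.090415954589844), 0.74057936668396)
tray slope [0.00938124 0.0059899 ] 0.025247220322253343
tin slope [ 0.0117862  -0.00135382  0.05126855] 336
 t63.1 tcp [0.4303 0.1988 0.2195] rpy [-180.     0.    89.9] F [-0.94 -0.74 -0.42] w 0.659
```

All seated and level, and the lamp hasn't moved, so I'm handing in.

Run:
```python
from act import *
print(robot.close_job());
```

```text
the job is handed in; nothing more can be done
None
```

Both kits are made up and the job was handed in at about 63 s of the 136 s allowed. No verdict came back, so the results below are from my own checks.

**Soldering board:** It holds the full tin, the red lighter and the cutters. I lifted only the right-hand tin; it read 3.9 N (0.40 kg), so it is the full one. I left the other tin untouched on the bench, and the wrist view before hand-in still showed it standing there.

**Setter's board:** It holds the oil stone and the white sorting tray.

**Last checks from the top camera's depth picture:**

| Thing | Offset from recess centre (mm) | Height or level |
|---|---|---|
| Tin | 3 | Top at 51 mm, level |
| Lighter | 2.5 | Top at 36 mm, as expected |
| Cutters | about 2 | Handle tops at 22–23 mm along their length, so flat |
| Oil stone | 0.5 | Top at 28 mm (about 27 expected) |
| Sorting tray | 2 | Level |
| Spirit lamp | unmoved (measured position the same to 0.2 mm) | not measured |

**What went wrong or disagreed:**
- **Fingertip length:** The stated 22 mm of finger ahead of the TCP did not hold. My first grasp closed above the tin, and touching the bench with the fingers shut gave tips about 11 mm behind the TCP. I corrected every later height for this.
- **First cutters grasp:** The fingers slipped off the round handles and pushed the cutters about 5 mm. I measured them again and gripped lower. On release the gripper met side forces up to 9 N, but the cutters still settled flat.
- **Tray measurement:** My first automatic tray check picked up only part of the rim. The repeat over the whole rim gave the figure in the table.
- **Camera difference:** The top and wrist cameras differ by about 2 mm in y, which is within the stated calibration.

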